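# Change over the kitchen scales

### The arm

A 6-joint arm with a two-finger parallel gripper is mounted at the origin on the work surface. World frame = base frame: x ahead of the robot, y to its left, z up, the work surface at z = 0. Lengths are in m, angles in degrees, forces in N, time in s.
With the tool pointing down it reaches from about 0.4 to 0.825 m from the base axis. Payload 7 kg.
Tool frame: the origin (TCP) lies where the fingers leave the gripper's body, on its centre line; the fingertips stand 66 mm ahead of it and the grasp point (between the pads) lies 47 mm ahead of it; z points along the fingers, y is the direction in which the jaws open and shut (so a half turn about z gives the same grasp; the last joint's range is limited). The gripper opens to 88 mm and grips with 3 to 60 N. Pads are 19 mm wide; open, the fingers measure 130 mm over their backs; the gripper's body (78 mm by 193 mm) begins 47 mm behind the grasp point.
Start: joints at [87.897, 20.546, 0.682, 0, -70.136, -16.507], TCP at [0.215, 0.64, 0.292] pointing down, gripper open.
Joint ranges: [-176.03, 176.03], [-82.01, 121.73], [-58.28, 71.71], [-173.87, 95.51], [-174.79, -0.11], [-173.66, 173.66]. Speed limits (degrees/s): [136.94, 136.94, 172.46, 180, 180, 180].

### API

Orientations are given as [roll, pitch, yaw] about the fixed x, y, z axes, in that order (R = Rz(yaw) Ry(pitch) Rx(roll)).
In Python, from plant import get_obs, snapshot, close_job gives the robot as it stands.
- The arm moves only by the tool play_rows, never from a script. Its argument "series" is a list of rows, each a list of 5 numbers: the opening in per cent of the stroke, from 0 (shut) to 100 (fully open), then the shift along the tool's x, y, z in m, then the turn about the tool's z in degrees. In form: [[jaw, dx, dy, dz, spin], ...]. A call has 1 to 10 rows; each row is the pose to reach, as a shift and turn from the pose commanded when the call began, along the tool's axes at that moment; what a row does not reach only later rows make up. A row lasts 1/10 s, in which the tool goes at most 50 mm and 8.59 degrees, less where a joint would pass 70% of its speed; a pose out of reach is approached as far as the arm can. A call with a gripper value outside its range is refused whole. The fingers move at their own pace and stop on an object; the grip force is fixed at half the most. Time passes only in rows, so rows that repeat a pose let the fingers close. It gives the time, the measured TCP pose, the force and the opening at its end, in the units of the state.
- get_obs(): the state, without advancing time (a new reading comes with each control period).
- snapshot(name): name is "scene" or "top" or "wrist"; returns a dict with "frame" (420x560x3 uint8, red, green, blue), "z_map" (420x560 float32, m along the optical axis (not along the pixel's ray), 0 where there is no reading), "mtx" (3x3 intrinsics, pixels), "D" ([k1, k2, p1, p2, k3] as OpenCV has them; the pictures are not rectified), "camera_from_world" (4x4, takes a point from world to camera coordinates); the wrist camera has in their place "tool_from_camera" (4x4, takes a point from camera to tool coordinates, whose origin is the TCP and whose axes are the flange's). Camera axes: x right, y up, looking along -z (the intrinsics and any distortion apply to the point x, -y, -z); pixel columns grow to the right and rows downward; lengths in m; the calibration is good to about 2 mm. A picture is of the moment at which its call begins: read the wrist's pose just before it.
- close_job(): hands the job in, once; it reports no verdict.
The state is a dict: "clock": time; "joint_pos": joint angles; "qvel": joint speeds; "tau": joint torques, N m; "tool_pos": TCP position; "orientation": TCP orientation; "force": force on the tool from outside, world axes, zero at the start; "moment": the same for the moment, N m; "opening": finger opening in m.
Only numpy, scipy, OpenCV 4.12 (cv2) and the standard library are available. Lean on these libraries where they do the work, as an engineer would, in place of code of your own. Each camera call takes 0.05 s, during which the arm holds its last target.

### The job

Two white scales stand on the kitchen worktop; the empty one has been left switched on, and the one carrying the wooden bowl of fruit is off. First switch off the empty scale, then switch on the one under the fruit bowl: a rocker is on when its green-striped end is down. Push each rocker fully over so it stays there by itself, leave the bowl where it stands, and let go of everything.

Things in the scene. Friction and masses are not known exactly. Their poses are not given: they have to be found in the camera images.
- fruit_rocker: Dark rocker switch, a shallow V 68 x 34 mm, green stripe across one end, on the console of the scale under the bowl; starts off. Origin: on the pivot, where the V's halves meet, 52 mm above the worktop (console top 44 mm). y: along the rocker, + to the green end; x: pivot axis, level, towards the weighing plate; z up. Roll about x +0.21 rad: off, green end up; -0.21 rad: on, green end down.
- spare_rocker: The same switch, same axes, on the empty scale; starts on. At rest the raised end is 12 mm above the pivot, the lowered end 1 mm below. Press straight down on the raised end, 20 to 30 mm from the pivot along y, with shut fingers: it gives at about 4 N, then more easily, and past half-way (end 6 mm above pivot) snaps over and stays. Pressing on to 0 to 2 mm above pivot height is ample.
- bowl_center (a point): Centre of the loose wooden fruit bowl, half-way up it: 150 mm across, 48 mm high, fruit heaped to 90 mm above its underside. It stands on its scale's steel plate (58 mm above the worktop), about 142 mm from that rocker's pivot along own +x and 42 mm along +y, each within 10 mm.
- fruit_scale: White scale under the bowl, 270 x 200 mm; it cannot slide. Origin: centre of its underside; x from the console (90 mm deep, 44 mm high, with readout and switch) to the steel weighing plate, z up. Its rocker's pivot is at x -90, y -42, z 52 mm. The empty scale is the same, standing beside it.

How it is judged:
By the outcome, as a careful person would: the job done as asked, in the order asked, and still so for the second after the job is handed in, with the robot touching nothing.
It also fails if it takes over 38 s, if anything falls off the work surface, if the arm or the gripper's body presses on something with over 40 N, if the wrist force passes 120 N, or if a joint passes its speed limit or range.

## Working session

There is one attempt and no reset: what is moved stays moved. The work goes in short steps, Python scripts to look and compute and a tool call to move; the robot and the scene stay as the last step left them, time stands still between calls to the robot, and variables do not carry over. Pictures are saved under pics/ and viewed, and the job is handed in when it is done.

Besides the shell and the picture viewer there is one more tool, called after "Call:" by a JSON object that holds its "method" and its "body". play_rows: Moves the arm, as the interface text tells. Its arguments: {"type":"object","properties":{"series":{"type":"array"}},"required":["series"]}

```bash
mkdir -p pics; ls; python3 - <<'E'
from plant import *
import cv2, numpy as np
print(get_obs())
for n in ("scene","top"):
    s=snapshot(n); cv2.imwrite(f"pics/{n}0.png",s["frame"][:,:,::-1]); np.savez(f"{n}0.npz",**s)
    print(n,s["mtx"],s["D"],s["camera_from_world"])
E
```

```text
pics
{'clock': 0.0, 'joint_pos': array([ 8.78968938e+01,  2.05899532e+01,  6.33700345e-01, -2.09683819e-02,
       -7.01356485e+01, -1.65068063e+01]), 'qvel': array([-0.00739067,  0.0021851 , -0.08742323,  0.04271005, -0.00648897,
       -0.02435157]), 'tau': array([-1.81729833e-03, -5.82709551e+01,  2.93066347e+01,  6.99767813e+00,
        7.04115533e-03, -1.54875320e-04]), 'tool_pos': array([0.21529976, 0.63933613, 0.2912361 ]), 'orientation': array([ 1.79906285e+02, -7.21520263e-03, -1.86170473e+01]), 'force': array([-0.3225894 ,  0.16228203, -0.67193419]), 'moment': array([ 0.01701459, -0.00561927, -0.03466397]), 'opening': 0.08751026205410603}
scene [[470.91618687   0.         280.8339107 ]
 [  0.         470.91618687 222.62313538]
 [  0.           0.           1.        ]] [-0.00864447  0.          0.          0.          0.        ] [[-0.214642    0.97662911  0.01115324  0.17000011]
 [-0.59398069 -0.13959204  0.79227583  0.28056645]
 [ 0.77531655  0.16343086  0.61006115 -1.38548825]
 [ 0.          0.          0.          1.        ]]
top [[418.72493086   0.         281.28372734]
 [  0.         418.72493086 206.06789192]
 [  0.           0.           1.        ]] [-0.05956546  0.          0.          0.          0.        ] [[-0.02166111 -0.99953633 -0.02139933 -0.02441411]
 [ 0.98860673 -0.02460346  0.14849714 -0.60820439]
 [-0.14895478 -0.0179389   0.98868128 -0.83644479]
 [ 0.          0.          0.          1.        ]]
```

View pics/scene0.png

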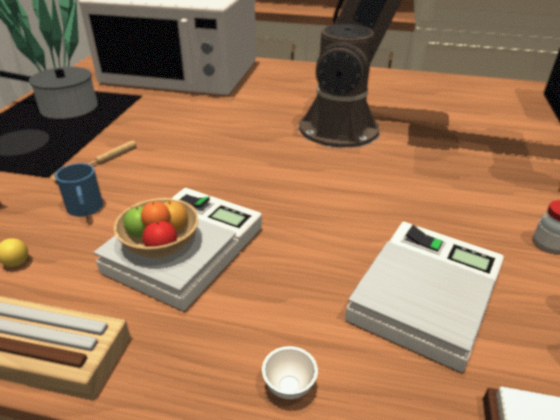

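View pics/top0.png

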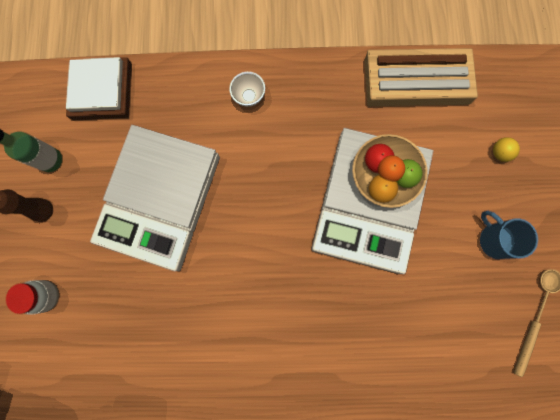

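The top picture shows the spare scale on the left, with its rocker near px (157,243) and green at the left end. The fruit scale is on the right, with its rocker near px (385,246) and green also at the left end. Next I'll measure both.

```bash
cat > h.py <<'E'
import numpy as np, cv2
def ray(s,uv):
    uv=np.asarray(uv,float).reshape(-1,1,2)
    n=cv2.undistortPoints(uv,s["mtx"],s["D"]).reshape(-1,2)
    T=np.linalg.inv(s["camera_from_world"]); d=np.c_[n[:,0],-n[:,1],-np.ones(len(n))]
    return T[:3,3], d@T[:3,:3].T
def onz(s,uv,z):
    o,d=ray(s,uv); return o+d*((z-o[2])/d[:,2])[:,None]
def pts(s,uv):
    uv=np.asarray(uv,int); o,d=ray(s,uv); return o+d*s["z_map"][uv[:,1],uv[:,0]][:,None]
E
python3 - <<'E'
from h import *
s=dict(np.load("top0.npz"))
for nm,(u0,v0,u1,v1) in dict(spare=(132,222,182,262),fruit=(361,226,409,266)).items():
    f=s["frame"][v0:v1,u0:u1].copy(); hsv=cv2.cvtColor(f,cv2.COLOR_RGB2HSV)
    g=(hsv[...,1]>120)&(hsv[...,0]>45)&(hsv[...,0]<90); k=hsv[...,2]<75
    gy,gx=np.nonzero(g); 
    n,l,st,c=cv2.connectedComponentsWithStats(((k|g)*255).astype(np.uint8)); i=1+st[1:,4].argmax()
    ys,xs=np.nonzero(l==i); r=cv2.minAreaRect(np.c_[xs+u0,ys+v0].astype(np.float32)); box=cv2.boxPoints(r)
    print(nm,"green px",gx.mean()+u0,gy.mean()+v0,len(gx),"rect",r); print(onz(s,box,.055).round(4))
    print("centre",onz(s,[r[0]],.052).round(4)); 
    G=pts(s,np.c_[gx+u0,gy+v0]); print("green xyz",np.median(G,0).round(4))
    K=pts(s,np.c_[xs+u0,ys+v0]); print("dark z pct",np.percentile(K[:,2],[5,50,95]).round(4))
    im=cv2.resize(s["frame"][v0-30:v1+20,u0-50:u1+20,::-1],None,fx=5,fy=5,interpolation=cv2.INTER_NEAREST); cv2.imwrite(f"pics/{nm}_z.png",im)
    # white scale outline: console front edge direction
    H=cv2.cvtColor(s["frame"],cv2.COLOR_RGB2HSV); w=(H[...,1]<40)&(H[...,2]>110)
    n,l,st,c=cv2.connectedComponentsWithStats((w*255).astype(np.uint8)); lab=[j for j in range(1,n) if st[j,4]>800 and st[j,0]<=u0 and st[j,0]+st[j,2]>=u1-5 and st[j,1]+st[j,3]>v0]
    for j in lab:
        yy,xx=np.nonzero(l==j); R=cv2.minAreaRect(np.c_[xx,yy].astype(np.float32)); print("scale",R,onz(s,cv2.boxPoints(R),.045).round(3).tolist())
E
```

```text
spare green px 145.45744680851064 238.64893617021278 94 rect ((156.20001220703125, 242.40003967285156), (29.092952728271484, 15.17893123626709), 18.434947967529297)
[[0.5313 0.2573 0.055 ]
 [0.5612 0.2479 0.055 ]
 [0.5408 0.189  0.055 ]
 [0.5112 0.1986 0.055 ]]
centre [[0.5363 0.2241 0.052 ]]
green xyz [0.544  0.2468 0.0526]
dark z pct [0.0505 0.0545 0.0645]
scale ((152.05001831054688, 195.84999084472656), (90.44113159179688, 126.17486572265625), 18.434947967529297) [[0.542, 0.372, 0.045], [0.805, 0.294, 0.045], [0.733, 0.102, 0.045], [0.479, 0.185, 0.045]]
fruit green px 374.16037735849056 243.0754716981132 106 rect ((383.367919921875, 245.96226501464844), (30.63140296936035, 15.109660148620605), 15.945395469665527)
[[ 0.5127 -0.2114  0.055 ]
 [ 0.5423 -0.2214  0.055 ]
 [ 0.5235 -0.2811  0.055 ]
 [ 0.4941 -0.2708  0.055 ]]
centre [[ 0.5182 -0.2469  0.052 ]]
green xyz [ 0.5242 -0.226   0.0617]
dark z pct [0.0499 0.054  0.0646]
scale ((373.558837890625, 200.26470947265625), (95.31649017333984, 125.8759765625), 14.03624439239502) [[0.514, -0.1, 0.045], [0.776, -0.175, 0.045], [0.72, -0.372, 0.045], [0.462, -0.289, 0.045]]
```

View pics/spare_z.png

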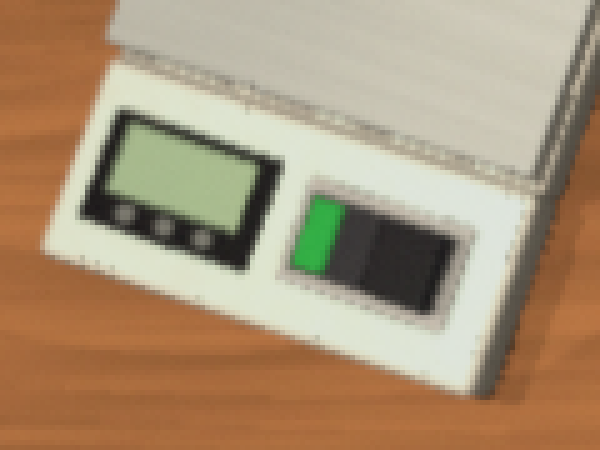

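View pics/fruit_z.png

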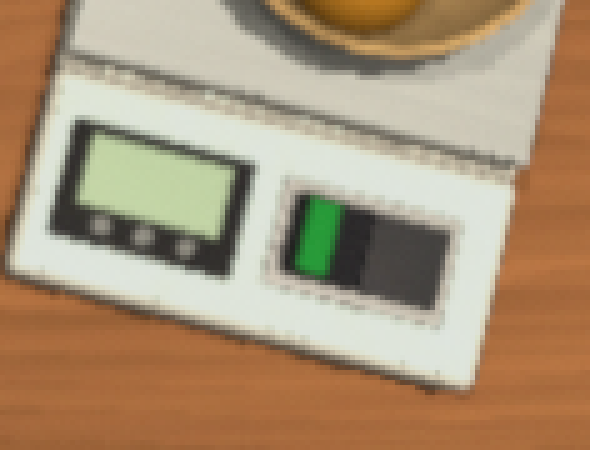

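```bash
python3 - <<'E'
from h import *
from plant import get_obs
s=dict(np.load("top0.npz"))
vv,uu=np.mgrid[0:420:3,0:560:3]; uv=np.c_[uu.ravel(),vv.ravel()]
P=pts(s,uv); ok=s["z_map"][uv[:,1],uv[:,0]]>0; P=P[ok]
for nm,b in dict(left=(0.3,.75,.3,.7),jar=(.3,.52,.3,.7),fruit=(.5,.8,-.4,-.1),mug=(.4,.7,-.6,-.4),mid=(.3,.6,-.1,.25)).items():
    q=P[(P[:,0]>b[0])&(P[:,0]<b[1])&(P[:,1]>b[2])&(P[:,1]<b[3])]; i=q[:,2].argmax(); print(nm,q[i].round(3))
q=P[(P[:,2]>.1)];print(q[:,:2].min(0),q[:,:2].max(0))
yaw=np.radians(get_obs()["orientation"][2]); t=get_obs()["tool_pos"]; print(t)
ex=np.array([np.cos(yaw),np.sin(yaw)]); ey=np.array([np.sin(yaw),-np.cos(yaw)])
for n,p in dict(spare=(.5363,.2241),fruit=(.5182,-.2469)).items():
    d=np.array(p)-t[:2]; print(n,d@ex,d@ey)
# bowl rim
f=s["frame"][120:220,335:445]; 
q=P[(P[:,0]>.5)&(P[:,0]<.8)&(P[:,1]>-.4)&(P[:,1]<-.1)&(P[:,2]>.08)]; print(q.min(0),q.max(0),((q-[.5182,-.2469,0])[:,:2]@np.c_[ex,-ey]).min(0))
E
```

```text
left [0.738 0.482 0.198]
jar [0.411 0.485 0.094]
fruit [ 0.66  -0.259  0.145]
mug [ 0.545 -0.475  0.093]
mid [0.533 0.194 0.069]
[ 0.5913773  -0.33007411] [0.7603288  0.51992105]
[0.21531112 0.63938967 0.2913528 ]
spare 0.43676297858206575 0.2910970036291486
fruit 0.5699614441559829 0.7432328004521318
[ 0.5913773  -0.33007411  0.08048086] [ 0.73783403 -0.18455064  0.14455691] [ 0.06964735 -0.03569711]
```

Call:
{"method": "play_rows", "body": {"series": [[0,0.02,0.015,0,0],[0,0.05,0.036,0,0],[0,0.085,0.062,0,0],[0,0.12,0.087,0,0],[0,0.155,0.113,0,0],[0,0.19,0.138,0,0],[0,0.225,0.164,0,0],[0,0.26,0.189,0,0],[0,0.295,0.215,0,0],[0,0.33,0.24,0,0]]}}

```text
clock: 1.1
tool_pos: [0.4521, 0.3052, 0.2921]
orientation: [180.0, 0.0, -18.6]
force: [0.3, 1.1, 0.2]
opening: 0.0129
```

Call:
{"method": "play_rows", "body": {"series": [[0,0.03,0.022,0.01,0],[0,0.06,0.045,0.03,0],[0,0.085,0.063,0.055,0],[0,0.1,0.073,0.08,0],[0,0.107,0.078,0.105,0],[0,0.107,0.078,0.125,0],[0,0.107,0.078,0.13,0],[0,0.107,0.078,0.13,0],[0,0.107,0.078,0.13,0],[0,0.107,0.078,0.13,0]]}}

```text
clock: 2.1
tool_pos: [0.5285, 0.1995, 0.1634]
orientation: [-179.9, -0.1, -18.6]
force: [-0.2, 0.4, 0.5]
opening: 0.0003
```

```bash
python3 - <<'E'
from h import *
from plant import *
o=get_obs(); t=o["tool_pos"]; print(o["clock"],t,o["orientation"],o["force"],o["opening"])
yaw=np.radians(o["orientation"][2]); ex=np.array([np.cos(yaw),np.sin(yaw)]); ey=np.array([np.sin(yaw),-np.cos(yaw)])
d=np.array((.5363,.2241))-t[:2]; print("pivot rel",d@ex,d@ey)
for n in ("scene","wrist"):
    s=snapshot(n); f=s["frame"]; 
    if n=="scene": f=cv2.resize(f[200:300,340:520],None,fx=4,fy=4)
    cv2.imwrite(f"pics/{n}1.png",f[:,:,::-1])
E
```

```text
2.1 [0.52852201 0.19951441 0.16341879] [-1.79905632e+02 -7.05147310e-02 -1.85725265e+01] [-0.18981833  0.43706694  0.47797918] 0.0003409172819446442
pivot rel -0.000457706137530211 -0.025782533739821867
```

View pics/scene1.png

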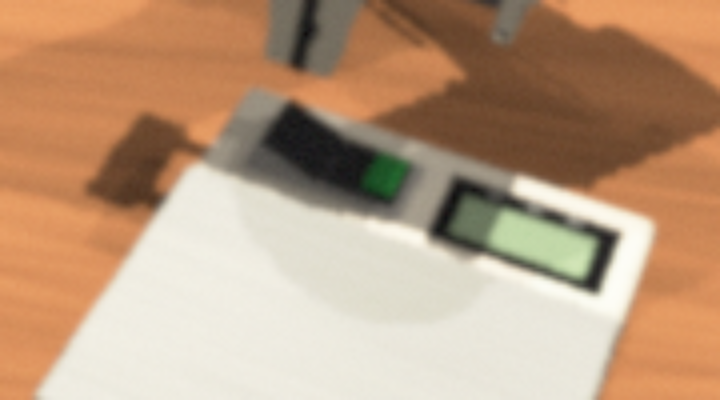

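View pics/wrist1.png

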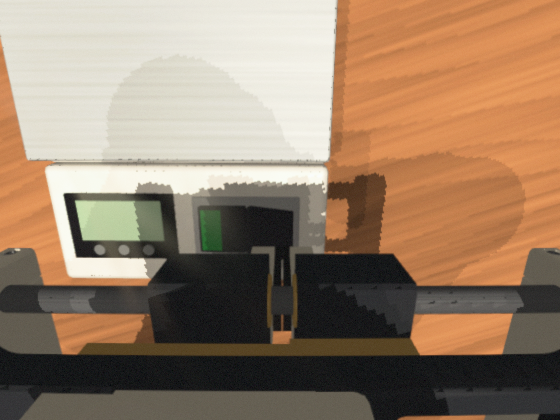

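In the scene crop the shut tips hang over the raised dark end, around (300,60) with the rocker at (330,150). The wrist view shows the fingers at the dark half's outer end, which agrees. Pressing now.

Call:
{"method": "play_rows", "body": {"series": [[0,0,0,0.012,0],[0,0,0,0.024,0],[0,0,0,0.03,0],[0,0,0,0.034,0],[0,0,0,0.038,0],[0,0,0,0.042,0],[0,0,0,0.044,0],[0,0,0,0.044,0]]}}

```text
clock: 3.0
tool_pos: [0.5281, 0.1989, 0.1179]
orientation: [180.0, 0.0, -18.6]
force: [-0.1, 0.0, 0.7]
opening: 0.0008
```

Call:
{"method": "play_rows", "body": {"series": [[0,0,0,-0.015,0],[0,0,0,-0.05,0],[0,0,0,-0.09,0],[0,0,0,-0.13,0],[0,0,0,-0.15,0],[0,0,0,-0.15,0]]}}

```text
clock: 3.6
tool_pos: [0.5295, 0.1997, 0.2723]
orientation: [-179.7, -0.3, -18.6]
force: [-0.5, 0.6, 0.6]
opening: 0.0004
```

```bash
python3 - <<'E'
from h import *
from plant import *
o=get_obs(); t=o["tool_pos"]; print(o["clock"],t,o["orientation"])
yaw=np.radians(o["orientation"][2]); ex=np.array([np.cos(yaw),np.sin(yaw)]); ey=np.array([np.sin(yaw),-np.cos(yaw)])
d=np.array((.5182,-.2469))-t[:2]; print("fruit pivot rel",d@ex,d@ey)
s=snapshot("scene"); cv2.imwrite("pics/scene2.png",cv2.resize(s["frame"][200:300,340:520],None,fx=4,fy=4)[:,:,::-1])
E
```

```text
3.6 [0.52947089 0.19971691 0.27231677] [-179.67027094   -0.25329168  -18.5865004 ]
fruit pivot rel 0.13166984399216686 0.4269153920852396
```

View pics/scene2.png

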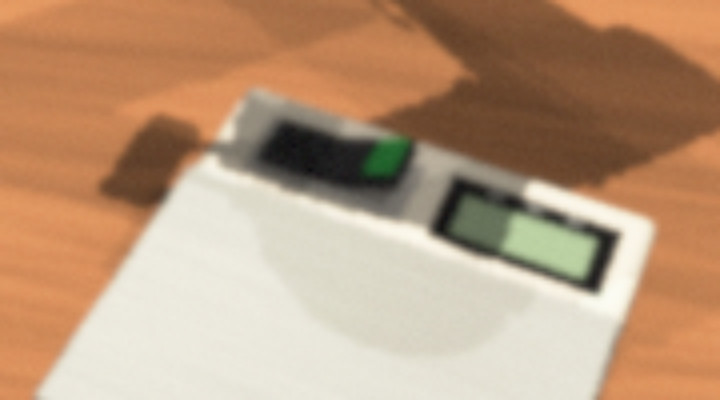

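The spare rocker's green end, at (388,155) in the crop, is now up, so that scale is off. Next is the traverse to the fruit rocker's green end.

Call:
{"method": "play_rows", "body": {"series": [[0,0.005,0.015,0,0],[0,0.015,0.05,0,0],[0,0.03,0.095,0,0],[0,0.045,0.14,0,0],[0,0.06,0.185,0,0],[0,0.075,0.23,0,0],[0,0.09,0.275,0,0],[0,0.105,0.32,0,0],[0,0.118,0.365,0,0],[0,0.128,0.395,0,0]]}}

```text
clock: 4.65
tool_pos: [0.5217, -0.2194, 0.2667]
orientation: [180.0, 0.1, -18.7]
force: [0.4, 0.0, 0.1]
opening: 0.0004
```

Call:
{"method": "play_rows", "body": {"series": [[0,0,0.005,0,0],[0,0,0.005,0.02,0],[0,0,0.005,0.05,0],[0,0,0.005,0.08,0],[0,0,0.005,0.1,0],[0,0,0.005,0.105,0],[0,0,0.005,0.105,0],[0,0,0.005,0.105,0]]}}

```text
clock: 5.45
tool_pos: [0.5222, -0.2211, 0.1639]
orientation: [180.0, -0.1, -18.6]
force: [-0.4, -0.1, 0.3]
opening: 0.0002
```

```bash
python3 - <<'E'
from h import *
from plant import *
o=get_obs(); t=o["tool_pos"]; print(o["clock"],t,o["orientation"],o["force"])
yaw=np.radians(o["orientation"][2]); ex=np.array([np.cos(yaw),np.sin(yaw)]); ey=np.array([np.sin(yaw),-np.cos(yaw)])
d=np.array((.5182,-.2469))-t[:2]; print("fruit pivot rel",d@ex,d@ey)
s=snapshot("scene"); cv2.imwrite("pics/scene3.png",cv2.resize(s["frame"][130:280,90:290],None,fx=4,fy=4)[:,:,::-1])
s=snapshot("wrist"); cv2.imwrite("pics/wrist3.png",s["frame"][:,:,::-1])
E
```

```text
5.45 [ 0.52217212 -0.22113888  0.1639474 ] [ 1.79997189e+02 -5.31770966e-02 -1.85862050e+01] [-0.35974402 -0.09831313  0.26098949]
fruit pivot rel 0.004445915006599058 0.02568359516255319
```

View pics/scene3.png

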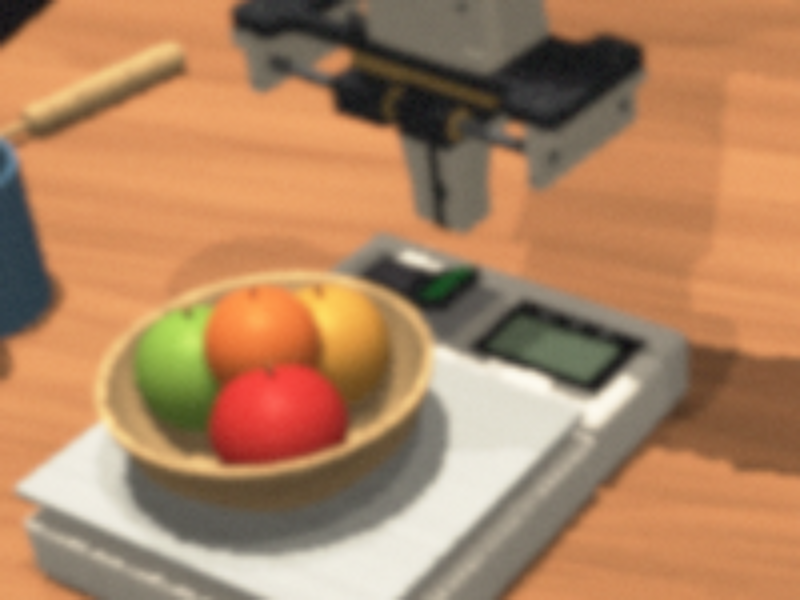

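View pics/wrist3.png

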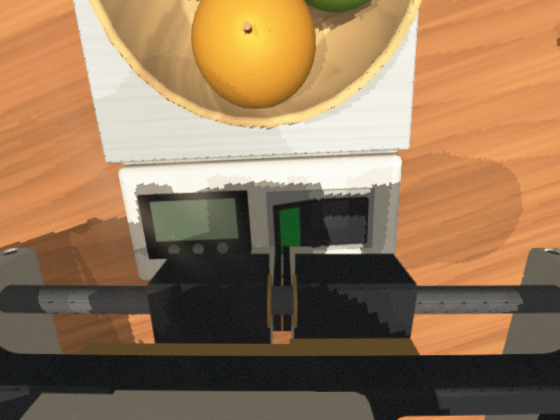

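In the scene crop the tips, at (450,220), are above the green end at (448,285). In the wrist view the finger line is at column 283 and the green stripe at 290, and the bowl rim is clear. Pressing.

Call:
{"method": "play_rows", "body": {"series": [[0,0,0,0.012,0],[0,0,0,0.024,0],[0,0,0,0.03,0],[0,0,0,0.034,0],[0,0,0,0.038,0],[0,0,0,0.042,0],[0,0,0,0.045,0],[0,0,0,0.045,0]]}}

```text
clock: 6.35
tool_pos: [0.5215, -0.2211, 0.1176]
orientation: [180.0, 0.0, -18.6]
force: [-0.1, -1.2, 0.5]
opening: 0.0006
```

Call:
{"method": "play_rows", "body": {"series": [[0,0,0,-0.015,0],[0,0,0,-0.05,0],[0,0,0,-0.09,0],[0,0,0,-0.13,0],[0,-0.03,0,-0.15,0],[0,-0.06,0,-0.15,0],[0,-0.06,0,-0.15,0],[0,-0.06,0,-0.15,0]]}}

```text
clock: 7.15
tool_pos: [0.4647, -0.2019, 0.2689]
orientation: [-180.0, -0.1, -18.6]
force: [-0.3, 0.6, 0.3]
opening: 0.0005
```

```bash
python3 - <<'E'
from h import *
from plant import *
o=get_obs(); print(o["clock"],o["tool_pos"],o["force"])
s=snapshot("scene"); a=cv2.resize(s["frame"][170:300,90:290],(800,520)); b=cv2.resize(s["frame"][200:300,340:520],None,fx=4,fy=4)
cv2.imwrite("pics/scene4.png",a[:,:,::-1]); cv2.imwrite("pics/scene4b.png",b[:,:,::-1])
s0=np.load("scene0.npz")["frame"]; print("bowl diff",np.abs(s["frame"][200:260,115:185].astype(int)-s0[200:260,115:185]).mean())
E
```

```text
7.15 [ 0.46467265 -0.20193029  0.26885591] [-0.25871761  0.64573401  0.25861923]
bowl diff 7.624126984126984
```

View pics/scene4.png

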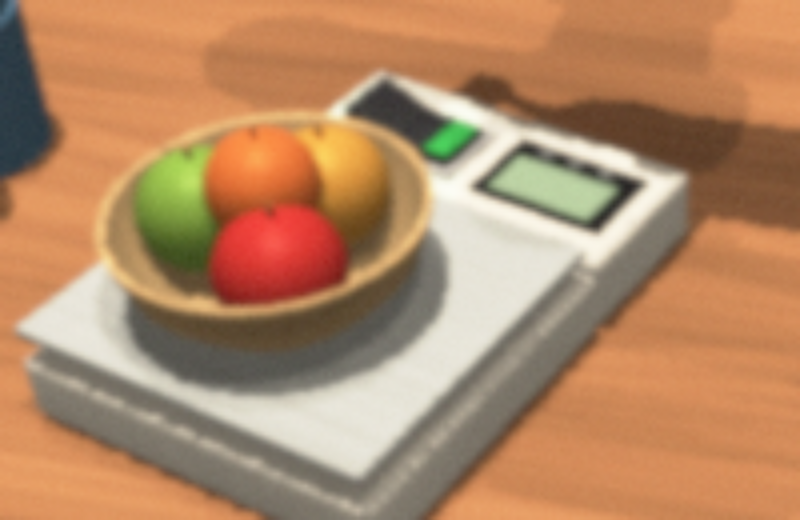

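View pics/scene4b.png

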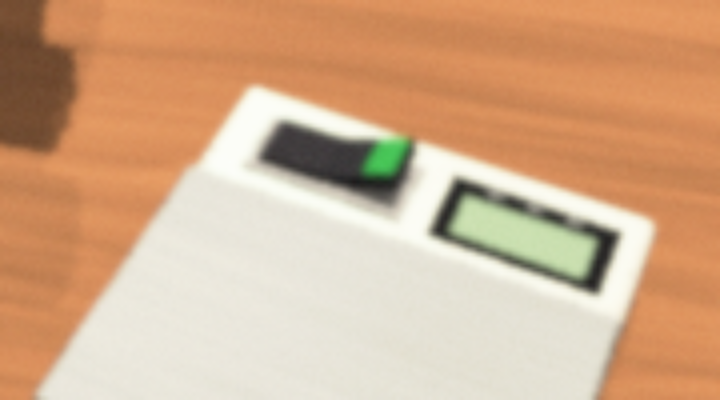

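The fruit rocker's green end, at (450,140), is down, and the spare's, at (390,157), is up. The bowl's rim is at the same pixels as before the press. Handing in.

```bash
python3 -c "
from plant import *
print(close_job())"
```

```text
the job is handed in; nothing more can be done
None
```

I switched off the empty scale first, then switched on the one under the fruit bowl. I pressed each rocker's raised end with shut fingers, lifted clear, and handed in at about 7 s.

- **Rockers:** the last picture shows the empty scale's green end up (off) and the fruit scale's green end down (on). Both stayed that way after I let go.
- **Bowl:** its rim is at the same pixels just before and after the fruit press. A rough pixel difference against the first picture (mean 7.6 out of 255) was not zero. I put that down to noise and the arm's shadow, and did not check further.
- **Forces:** the reported tool forces stayed under about 1.5 N. These are readings at the end of each move, so brief peaks during a press were not recorded.
- **Arm:** it finished about 0.2 m above the fingertip pressing height, touching nothing.

No check failed.

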